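# Snap a screw tub's lid shut corner by corner

## Robot

A 7-joint arm with a two-finger parallel gripper is mounted at the origin on the work surface. World frame = base frame: x ahead of the robot, y to its left, z up, the work surface at z = 0. Lengths are in m, angles in rad, forces in N, time in s.
With the tool pointing down it reaches from about 0.425 to 0.875 m from the base axis. Payload 8.4 kg.
Tool frame: the origin (TCP) lies midway between the tips of the shut fingers; the grasp point (between the pads) lies 19 mm behind it; x points along the fingers, z is the direction in which the jaws open and shut, and the axes are right-handed (so a half turn about x gives the same grasp; the last joint's range is limited). The gripper opens to 85 mm and grips with 20 to 120 N. Pads are 22 mm wide; open, the fingers measure 114 mm over their backs; the gripper's body (76 mm by 85 mm) begins 54 mm behind the grasp point. The pads swing forward as they close: fully open they stand 13 mm farther back than shut.
Start: joints at [-1.354, 0.333, 0.04, 1.465, -0.013, 1.343, -0.059], TCP at [0.202, 0.618, 0.231] pointing down, gripper open.
Joint ranges: [-2.58, 2.58], [-0.38, 2.09], [-1.3, 1.39], [0.25, 2.4], [-1.5, 4.64], [0.08, 2.09], [-2.65, 2.65]. Speed limits (rad/s): [2.22, 2.22, 2.79, 2.79, 3.14, 3.14, 3.14].

## Interface

Orientations are given as a unit quaternion [w, x, y, z].
In Python, from cell import ctrl gives the robot as it stands.
- The arm moves only by the tool servo_tool, never from a script. Its argument "moves" is a list of rows, each a list of 3 entries, a list of its own where there are three numbers: the shift along the tool's x, y, z in m, then the turn, a rotation vector about the tool's x, y, z in degrees, then the opening, from -1 (shut) to 1 (fully open), so that 0 is half open. In form: [[[tx, ty, tz], [rx, ry, rz], fingers], ...]. A call has 1 to 12 rows; each row is the pose to reach, as a shift and turn from the pose commanded when the call began, along the tool's axes at that moment; what a row does not reach only later rows make up. A row lasts 1/12 s, in which the tool goes at most 41.7 mm and 7.16 degrees, less where a joint would pass 70% of its speed; a pose out of reach is approached as far as the arm can. A call with a gripper value outside its range is refused whole. The fingers move at their own pace and stop on an object; "force" is the grip in N (left out, the last holds). Time passes only in rows, so rows that repeat a pose let the fingers close. It gives the time, the measured TCP pose, the force and the opening at its end, in the units of the state.
- ctrl.get_state(): the state, without advancing time (a new reading comes with each control period).
- ctrl.capture(name): name is "scene" or "top" or "wrist"; returns a dict with "image" (480x640x3 uint8, red, green, blue), "mtx" (3x3 intrinsics, pixels), "world_from_camera" (4x4, takes a point from camera to world coordinates). Camera axes: x right, y down, z forward; pixel columns grow to the right and rows downward; lengths in m; the calibration is good to about 2 mm. A picture is of the moment at which its call begins. There is no depth.
- ctrl.finish_job(): hands the job in, once; it reports no verdict.
The state is a dict: "time": time; "qpos": joint angles; "joint_velocities": joint speeds; "effort": joint torques, N m; "position": TCP position; "tcp_rot": TCP orientation; "contact_force": force on the tool from outside, world axes, zero at the start; "ft_torque": the same for the moment, N m; "gripper_width": finger opening in m.
Only numpy, scipy, OpenCV 4.12 (cv2) and the standard library are available. Lean on these libraries where they do the work, as an engineer would, in place of code of your own. Each camera call takes 0.05 s, during which the arm holds its last target.

## Task

The light blue lid of the blue screw tub is only laid on, and corners of it still stand up. With the fingertips, press down on the lid's rim corner by corner until every corner has snapped shut, without picking the tub up, tipping it or pushing it out of its place. Leave the green tub and everything else on the bench as they are.

Things in the scene. Friction and masses are not known exactly. Their poses are not given: they have to be found in the camera images.
- tub: the dark blue screw tub with the light blue press-on lid: a closed box 180 mm (along its own x) by 130 mm (y) at the lid, walls drawn in to 159 x 109 mm at the foot; 0.6 to 1 kg with its contents; stands loose on the bench. Origin: centre of its underside, z up. Its own -x end is called front, its +y side left. The lid's flat top lies 92 mm above the origin, with a 6 mm wide, 2 mm higher edge all round; the middle of the lid and the middle of each side are already seated
- corner_front_left (a point): the spot to press on the lid's front left corner: on the lid's top face just inside the raised edge, 12 mm in from both outer sides (tub frame x = -78 mm, y = +53 mm when shut), moving with the corner. It lies 92 mm above the tub's underside when that corner is snapped shut and about 6.5 mm higher when the corner stands up
- corner_front_right (a point): the spot to press on the lid's front right corner: on the lid's top face just inside the raised edge, 12 mm in from both outer sides (tub frame x = -78 mm, y = -53 mm when shut), moving with the corner. It lies 92 mm above the tub's underside when that corner is snapped shut and about 6.5 mm higher when the corner stands up
- corner_back_right (a point): the spot to press on the lid's back right corner: on the lid's top face just inside the raised edge, 12 mm in from both outer sides (tub frame x = +78 mm, y = -53 mm when shut), moving with the corner. It lies 92 mm above the tub's underside when that corner is snapped shut and about 6.5 mm higher when the corner stands up
- corner_back_left (a point): the spot to press on the lid's back left corner: on the lid's top face just inside the raised edge, 12 mm in from both outer sides (tub frame x = +78 mm, y = +53 mm when shut), moving with the corner. It lies 92 mm above the tub's underside when that corner is snapped shut and about 6.5 mm higher when the corner stands up
- lid_front_left (a joint): the front left corner of the lid bending about a fold across the lid 38 mm in from the rounded corner: 0 = standing up (its tip 8.5 mm proud), 0.224 rad = snapped shut and level with the lid. It springs back up if let go in the first half; pressed at its spot it resists with up to about 8 N, gives way after about 4 mm and snaps the rest of the way by itself, then stays shut. At the start it stands up
- lid_front_right (a joint): the front right corner of the lid bending about a fold across the lid 38 mm in from the rounded corner: 0 = standing up (its tip 8.5 mm proud), 0.224 rad = snapped shut and level with the lid. It springs back up if let go in the first half; pressed at its spot it resists with up to about 8 N, gives way after about 4 mm and snaps the rest of the way by itself, then stays shut. At the start it may stand up or be already shut
- lid_back_right (a joint): the back right corner of the lid bending about a fold across the lid 38 mm in from the rounded corner: 0 = standing up (its tip 8.5 mm proud), 0.224 rad = snapped shut and level with the lid. It springs back up if let go in the first half; pressed at its spot it resists with up to about 8 N, gives way after about 4 mm and snaps the rest of the way by itself, then stays shut. At the start it stands up
- lid_back_left (a joint): the back left corner of the lid bending about a fold across the lid 38 mm in from the rounded corner: 0 = standing up (its tip 8.5 mm proud), 0.224 rad = snapped shut and level with the lid. It springs back up if let go in the first half; pressed at its spot it resists with up to about 8 N, gives way after about 4 mm and snaps the rest of the way by itself, then stays shut. At the start it may stand up or be already shut
- green_tub: the other tub, dark green, same size, with a pale green lid of the same kind, its lid already fully shut and flat; origin under its centre; stays as it is
- carton: small brown cardboard carton 120 x 90 x 70 mm; origin under its centre; stays as it is
- jar: clear jar with steel cap, 60 mm across, 80 mm high; origin under its centre; stays as it is
- tape_roll: roll of brown packing tape lying flat, 100 mm across, 48 mm high; origin under its centre; stays as it is
- scanner: hand-held grey and black code reader lying on its side, about 110 x 175 x 50 mm; origin under its head; stays as it is
- pencil: flat red pencil lying between the two tubs, 150 x 14 x 8 mm, long along its x; origin under it; stays as it is

How it is judged:
By the outcome, as a careful person would: the job done as asked, in the order asked, and still so for the second after the job is handed in, with the robot touching nothing.
It also fails if it takes over 48 s, if anything falls off the work surface, if the arm or the gripper's body presses on something with over 40 N, if the wrist force passes 120 N, or if a joint passes its speed limit or range.

## Working session

There is one attempt and no reset: what is moved stays moved. The work goes in short steps, Python scripts to look and compute and a tool call to move; the robot and the scene stay as the last step left them, time stands still between calls to the robot, and variables do not carry over. Pictures are saved under pics/ and viewed, and the job is handed in when it is done.

Besides the shell and the picture viewer there is one more tool, called after "Emit:" as name([rows], argument=value, ...), one row to a line, values as JSON. servo_tool: Moves the arm, as the interface text tells. Its arguments: {"type":"object","properties":{"moves":{"type":"array","items":{"type":"array"}},"force":{"type":"number"}},"required":["moves"]}

```bash
mkdir -p pics; python3 - <<'E'
from cell import ctrl
import cv2,numpy as np
np.set_printoptions(precision=4,suppress=True)
for n in ["scene","top","wrist"]:
    c=ctrl.capture(n); cv2.imwrite(f"pics/{n}0.png",c["image"][:,:,::-1]); print(n,c["mtx"].tolist()); print(c["world_from_camera"])
print(ctrl.get_state())
E
```

```text
scene [[534.6267041274267, 0.0, 321.7706689617702], [0.0, 534.6267041274267, 238.09859996524574], [0.0, 0.0, 1.0]]
[[-0.8677  0.3483 -0.3547  0.9459]
 [ 0.4971  0.6137 -0.6134  0.7043]
 [ 0.004  -0.7086 -0.7056  0.9121]
 [ 0.      0.      0.      1.    ]]
top [[599.093035119117, 0.0, 312.5399449306846], [0.0, 599.093035119117, 236.38893416201603], [0.0, 0.0, 1.0]]
[[-0.0197 -0.9953  0.0945  0.3895]
 [-0.9996  0.0214  0.0175 -0.0264]
 [-0.0194 -0.0941 -0.9954  1.4316]
 [ 0.      0.      0.      1.    ]]
wrist [[403.22291881224567, 0.0, 318.9239512155014], [0.0, 403.22291881224567, 236.72777422410203], [0.0, 0.0, 1.0]]
[[ 0.3104  0.9017  0.301   0.1239]
 [ 0.9506 -0.2937 -0.1002  0.643 ]
 [-0.0019  0.3172 -0.9483  0.3725]
 [ 0.      0.      0.      1.    ]]
{'time': 0.15, 'qpos': array([-1.3542,  0.3338,  0.0399,  1.4661, -0.0134,  1.3433, -0.0585]), 'joint_velocities': array([ 0.0012, -0.0018, -0.0009, -0.001 ,  0.001 ,  0.0022,  0.0007]), 'effort': array([  0.0027, -65.9036,   1.3677, -40.5874,   0.0171,   0.0097,
        -0.    ]), 'position': array([0.2018, 0.6175, 0.2306]), 'tcp_rot': array([ 0.5721, -0.4154,  0.5728,  0.4149]), 'contact_force': array([0.0859, 0.459 , 0.1746]), 'ft_torque': array([ 0.0005, -0.0195, -0.0522]), 'gripper_width': 0.08539969675719386}
```

View pics/scene0.png

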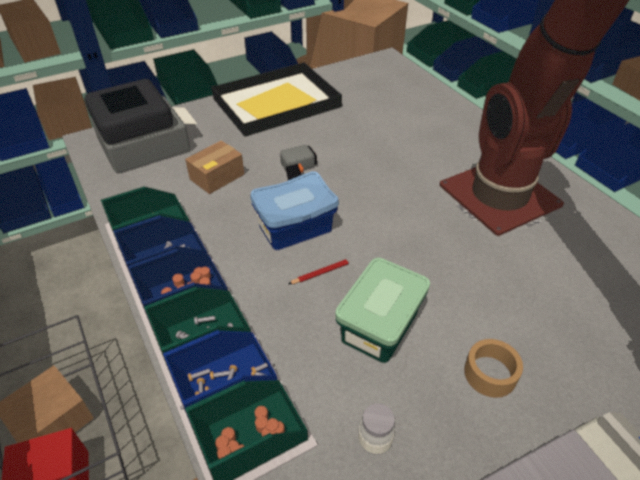

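View pics/top0.png

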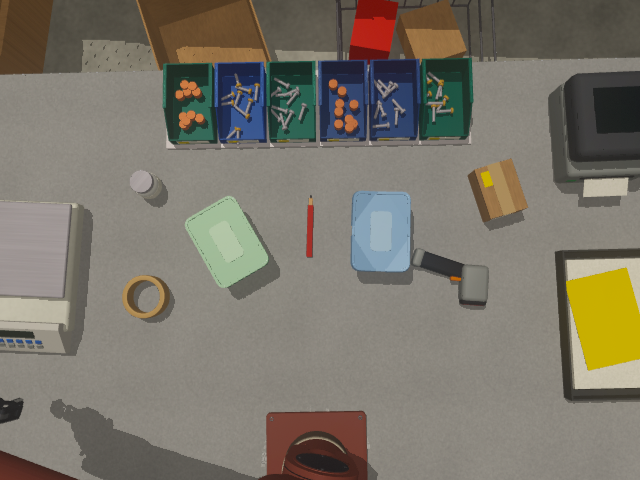

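View pics/wrist0.png

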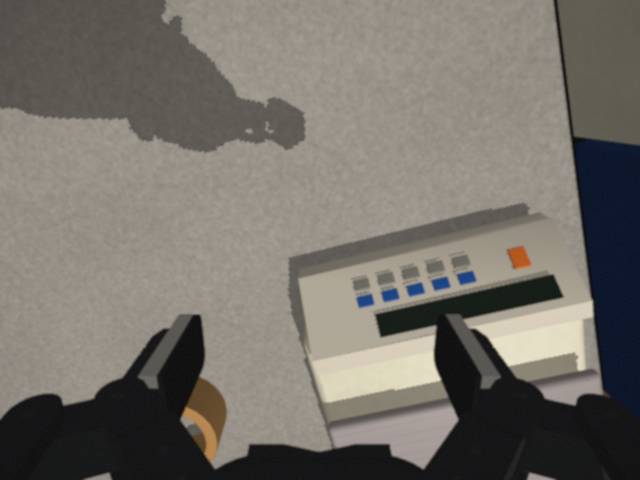

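```bash
cat > h.py <<'E'
import cv2,numpy as np
np.set_printoptions(precision=4,suppress=True)
from scipy.spatial.transform import Rotation as R
def ray(c,px,z):
    px=np.atleast_2d(px).astype(float); K=c["mtx"];T=c["world_from_camera"]
    d=np.c_[(px[:,0]-K[0,2])/K[0,0],(px[:,1]-K[1,2])/K[1,1],np.ones(len(px))]@T[:3,:3].T
    return T[:3,3]+d*((z-T[2,3])/d[:,2:3])
def proj(c,P):
    T=c["world_from_camera"]; q=(np.atleast_2d(P)-T[:3,3])@T[:3,:3]; q=q@c["mtx"].T
    return q[:,:2]/q[:,2:]
def rot(s): q=s["tcp_rot"]; return R.from_quat([q[1],q[2],q[3],q[0]])
E
python3 - <<'E'
from cell import ctrl
from h import *
for n,roi in [("top",(330,170,430,290)),("scene",(230,150,360,260))]:
    c=ctrl.capture(n); im=c["image"].astype(int)
    r,g,b=im[...,0],im[...,1],im[...,2]
    m=((b-r>30)&(b>125)|((b-r>10)&(b>150))).astype(np.uint8)
    x0,y0,x1,y1=roi; k=np.zeros_like(m);k[y0:y1,x0:x1]=1;m*=k
    m=cv2.morphologyEx(m,cv2.MORPH_CLOSE,np.ones((5,5)))
    cs,_=cv2.findContours(m,0,1); ct=max(cs,key=cv2.contourArea)[:,0,:]
    w=ray(c,ct,0.092)[:,:2]
    (cx,cy),(a,bb),ang=cv2.minAreaRect((w*1000).astype(np.float32))
    print(n,cx,cy,a,bb,ang, cv2.boxPoints(((cx,cy),(a,bb),ang)).tolist())
    v=c["image"][y0:y1,x0:x1,::-1].copy(); cv2.imwrite(f"pics/{n}_crop.png",cv2.resize(v,None,fx=5 if n=='scene' else 5,fy=5,interpolation=cv2.INTER_CUBIC))
s=ctrl.get_state(); print(rot(s).as_matrix())
E
```

```text
top 526.6170654296875 -154.89288330078125 131.81903076171875 181.3745880126953 86.88629913330078 [[432.4836120605469, -215.7791748046875], [613.5904541015625, -225.63101196289062], [620.75048828125, -94.006591796875], [439.6436767578125, -84.15475463867188]]
scene 524.4821166992188 -155.53082275390625 153.33908081054688 188.58944702148438 87.23185729980469 [[426.5947265625, -227.55699157714844], [614.964111328125, -236.66481018066406], [622.3695068359375, -83.50465393066406], [434.0001220703125, -74.39683532714844]]
[[-0.0002 -0.9505  0.3106]
 [-0.0008  0.3106  0.9505]
 [-1.     -0.     -0.0008]]
```

View pics/scene_crop.png

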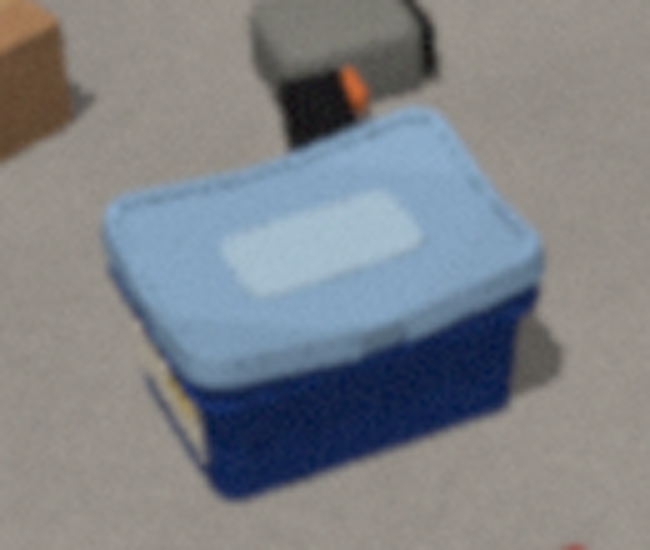

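View pics/top_crop.png

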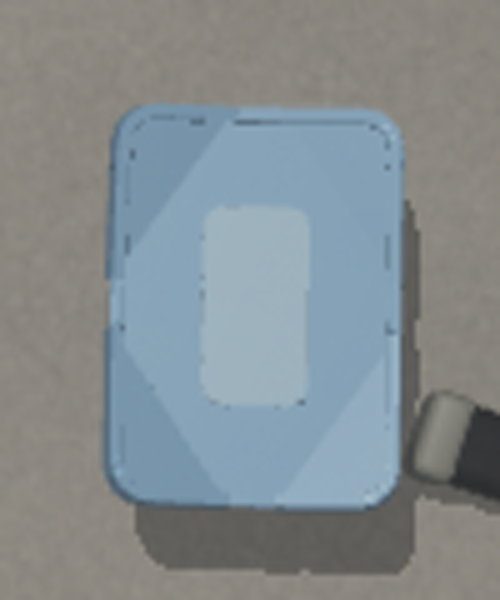

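Emit:
servo_tool([
  [[0, -0.035, -0.02], [0, 0, 0], -1],
  [[0, -0.07, -0.04], [-3, 0, 0], -1],
  [[0, -0.107, -0.06], [-6, 0, 0], -1],
  [[0, -0.142, -0.08], [-9, 0, 0], -1],
  [[0, -0.178, -0.1], [-12, 0, 0], -1],
  [[0, -0.214, -0.12], [-15, 0, 0], -1],
  [[0, -0.25, -0.14], [-15, 0, 0], -1],
  [[0, -0.285, -0.16], [-15, 0, 0], -1],
  [[0, -0.319, -0.178], [-15, 0, 0], -1],
])

```text
time: 1.0
position: [0.4511, 0.3474, 0.2316]
tcp_rot: [0.514, -0.486, 0.513, 0.486]
contact_force: [0.5, 0.9, 0.0]
gripper_width: 0.0002
```

Emit:
servo_tool([
  [[0, -0.015, -0.037], [0, 0, 0], -1],
  [[0, -0.03, -0.074], [0, 0, 0], -1],
  [[0, -0.045, -0.112], [0, 0, 0], -1],
  [[0, -0.06, -0.149], [0, 0, 0], -1],
  [[0, -0.076, -0.186], [0, 0, 0], -1],
  [[0, -0.091, -0.223], [0, 0, 0], -1],
  [[0, -0.106, -0.26], [0, 0, 0], -1],
  [[0, -0.122, -0.298], [0, 0, 0], -1],
  [[0, -0.137, -0.335], [0, 0, 0], -1],
  [[0, -0.152, -0.372], [0, 0, 0], -1],
  [[0, -0.167, -0.41], [0, 0, 0], -1],
  [[0, -0.182, -0.447], [0, 0, 0], -1],
])

```text
time: 2.0
position: [0.6077, -0.1086, 0.2315]
tcp_rot: [0.513, -0.486, 0.513, 0.486]
contact_force: [0.4, 1.1, -0.5]
gripper_width: -0.0003
```

```bash
python3 - <<'E'
from cell import ctrl
from h import *
s=ctrl.get_state(); print(s["time"],s["position"],s["qpos"],s["contact_force"]); print(rot(s).as_matrix())
c=ctrl.capture("wrist"); cv2.imwrite("pics/w1.png",c["image"][:,:,::-1])
C=np.array([.5266,-.1549,0]);t=-np.arctan2(9.85,181.1);M=R.from_euler('z',t).as_matrix()
for x in(1,-1):
  for y in (1,-1): 
    P=C+M@[x*.078,y*.053,.092]; print(x,y,P,proj(c,P),proj(c,P+[0,0,.0065]))
E
```

```text
2.0 [ 0.6077 -0.1086  0.2315] [-0.3509  0.2905  0.5663  1.5731 -0.1593  1.324   1.7525] [ 0.4151  1.1113 -0.5149]
[[ 0.0005 -0.9986  0.0537]
 [ 0.0001  0.0537  0.9986]
 [-1.     -0.0005  0.0001]]
1 1 [ 0.6074 -0.1062  0.092 ] [[322.2981 220.2395]] [[322.3675 222.7871]]
1 -1 [ 0.6016 -0.2121  0.092 ] [[176.3389 220.1017]] [[173.27   222.6464]]
-1 1 [ 0.4516 -0.0977  0.092 ] [[323.213  -28.2749]] [[323.3207 -31.6546]]
-1 -1 [ 0.4458 -0.2036  0.092 ] [[147.5493 -28.436 ]] [[143.0913 -31.8199]]
```

View pics/w1.png

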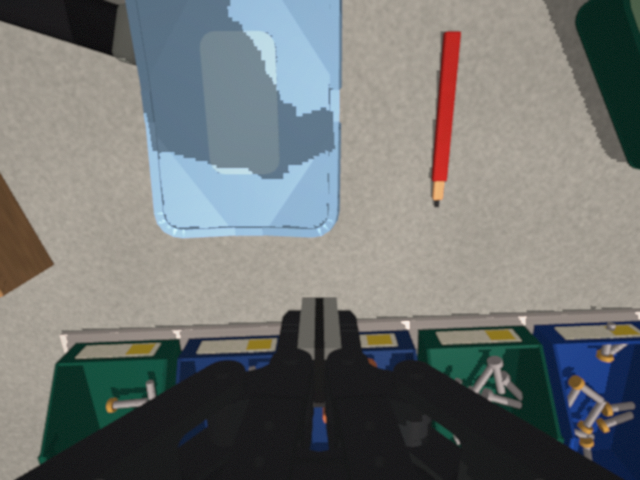

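Emit:
servo_tool([
  [[0.035, 0, 0], [0, 0, 0], -1],
  [[0.07, 0, 0], [0, 0, 0], -1],
  [[0.1, 0, 0], [0, 0, 0], -1],
  [[0.118, 0, 0], [0, 0, 0], -1],
  [[0.123, 0, 0], [0, 0, 0], -1],
  [[0.125, 0, 0], [0, 0, 0], -1],
  [[0.127, 0, 0], [0, 0, 0], -1],
])

```text
time: 2.63
position: [0.6081, -0.1068, 0.1053]
tcp_rot: [0.514, -0.487, 0.513, 0.486]
contact_force: [0.6, -0.0, 0.4]
gripper_width: -0.0002
```

```bash
cat > look.py <<'E'
import sys
from cell import ctrl
from h import *
tag=sys.argv[1]
c=ctrl.capture("scene"); v=c["image"][120:260,210:380,::-1]
c2=ctrl.capture("top"); u=c2["image"][170:290,330:475,::-1]
v=cv2.resize(v,(680,560),interpolation=cv2.INTER_CUBIC)
u=cv2.resize(u,(680,563),interpolation=cv2.INTER_CUBIC)[:560]
cv2.imwrite(f"pics/{tag}.png",cv2.resize(np.hstack([v,u]),(800,330)))
s=ctrl.get_state(); print(s["time"],s["position"],s["contact_force"])
E
python3 look.py l1
```

```text
2.7333 [ 0.6083 -0.1067  0.1057] [-0.7591  1.0767 -0.8948]
```

View pics/l1.png

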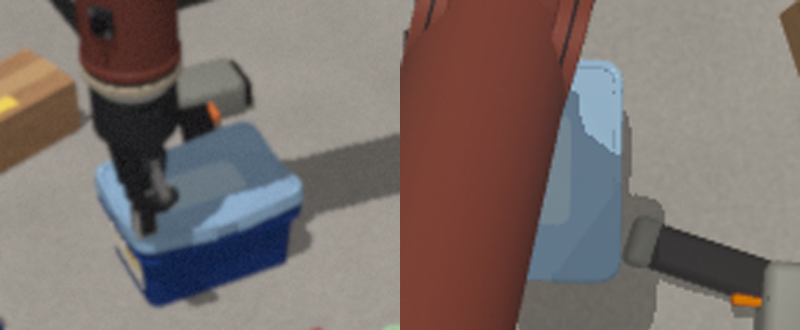

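Emit:
servo_tool([
  [[0.001, 0, 0], [0, 0, 0], -1],
  [[0.002, 0, 0], [0, 0, 0], -1],
  [[0.003, 0, 0], [0, 0, 0], -1],
  [[0.004, 0, 0], [0, 0, 0], -1],
  [[0.004, 0, 0], [0, 0, 0], -1],
])

```text
time: 3.15
position: [0.6081, -0.1064, 0.1009]
tcp_rot: [0.514, -0.487, 0.513, 0.486]
contact_force: [1.7, 1.4, 3.2]
gripper_width: -0.0001
```

Emit:
servo_tool([
  [[0.001, 0, 0], [0, 0, 0], -1],
  [[0.002, 0, 0], [0, 0, 0], -1],
  [[0.003, 0, 0], [0, 0, 0], -1],
  [[0.003, 0, 0], [0, 0, 0], -1],
])

```text
time: 3.48
position: [0.6067, -0.1068, 0.0966]
tcp_rot: [0.513, -0.486, 0.514, 0.487]
contact_force: [-0.2, 0.6, -0.1]
gripper_width: 0.0002
```

Emit:
servo_tool([
  [[0.001, 0, 0], [0, 0, 0], -1],
  [[0.002, 0, 0], [0, 0, 0], -1],
  [[0.003, 0, 0], [0, 0, 0], -1],
  [[0.003, 0, 0], [0, 0, 0], -1],
])

```text
time: 3.82
position: [0.607, -0.1068, 0.0941]
tcp_rot: [0.513, -0.486, 0.514, 0.486]
contact_force: [-0.1, -0.6, 0.6]
gripper_width: 0.0001
```

Emit:
servo_tool([
  [[-0.014, 0, 0], [0, 0, 0], -1],
  [[-0.024, 0, 0], [0, 0, 0], -1],
  [[-0.026, 0, -0.02], [0, 0, 0], -1],
  [[-0.026, 0, -0.05], [0, 0, 0], -1],
  [[-0.026, 0, -0.08], [0, 0, 0], -1],
  [[-0.026, 0, -0.1], [0, 0, 0], -1],
  [[-0.026, 0, -0.106], [0, 0, 0], -1],
  [[-0.022, 0, -0.106], [0, 0, 0], -1],
  [[-0.016, 0, -0.106], [0, 0, 0], -1],
  [[-0.012, 0, -0.106], [0, 0, 0], -1],
  [[-0.01, 0, -0.106], [0, 0, 0], -1],
  [[-0.01, 0, -0.106], [0, 0, 0], -1],
])

```text
time: 4.82
position: [0.6016, -0.2108, 0.1033]
tcp_rot: [0.513, -0.486, 0.513, 0.487]
contact_force: [1.5, -0.6, 0.7]
gripper_width: 0.0005
```

```bash
python3 look.py l2
```

```text
4.9167 [ 0.6019 -0.2116  0.1042] [-0.5178  0.1981  0.0534]
```

View pics/l2.png

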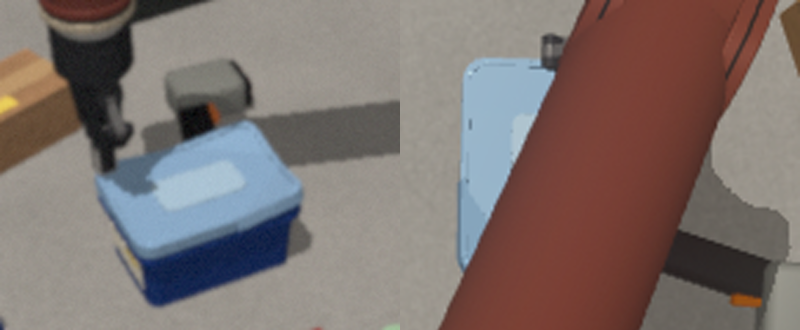

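Emit:
servo_tool([
  [[0.001, 0, 0], [0, 0, 0], -1],
  [[0.002, 0, 0], [0, 0, 0], -1],
  [[0.003, 0, 0], [0, 0, 0], -1],
  [[0.004, 0, 0], [0, 0, 0], -1],
  [[0.004, 0, 0], [0, 0, 0], -1],
])

```text
time: 5.33
position: [0.6021, -0.2127, 0.1006]
tcp_rot: [0.514, -0.487, 0.513, 0.486]
contact_force: [0.8, 0.7, 2.4]
gripper_width: -0.0005
```

Emit:
servo_tool([
  [[0.001, 0, 0], [0, 0, 0], -1],
  [[0.002, 0, 0], [0, 0, 0], -1],
  [[0.003, 0, 0], [0, 0, 0], -1],
  [[0.003, 0, 0], [0, 0, 0], -1],
])

```text
time: 5.67
position: [0.6012, -0.2123, 0.0967]
tcp_rot: [0.513, -0.486, 0.514, 0.487]
contact_force: [-0.7, 0.3, -0.2]
gripper_width: -0.0001
```

Emit:
servo_tool([
  [[0.001, 0, 0], [0, 0, 0], -1],
  [[0.002, 0, 0], [0, 0, 0], -1],
  [[0.002, 0, 0], [0, 0, 0], -1],
])

```text
time: 5.92
position: [0.6012, -0.2123, 0.0947]
tcp_rot: [0.513, -0.486, 0.514, 0.487]
contact_force: [-0.8, 0.5, 0.1]
gripper_width: 0.0
```

Emit:
servo_tool([
  [[-0.014, 0, 0], [0, 0, 0], -1],
  [[-0.024, 0, 0], [0, 0, 0], -1],
  [[-0.026, 0.025, 0], [0, 0, 0], -1],
  [[-0.026, 0.06, 0], [0, 0, 0], -1],
  [[-0.026, 0.095, 0], [0, 0, 0], -1],
  [[-0.026, 0.13, 0], [0, 0, 0], -1],
  [[-0.026, 0.15, 0], [0, 0, 0], -1],
  [[-0.026, 0.156, 0], [0, 0, 0], -1],
  [[-0.018, 0.156, 0], [0, 0, 0], -1],
  [[-0.013, 0.156, 0], [0, 0, 0], -1],
  [[-0.01, 0.156, 0], [0, 0, 0], -1],
  [[-0.01, 0.156, 0], [0, 0, 0], -1],
])

```text
time: 6.92
position: [0.4464, -0.2039, 0.1045]
tcp_rot: [0.513, -0.486, 0.514, 0.487]
contact_force: [0.2, -0.6, 0.3]
gripper_width: 0.0003
```

```bash
python3 look.py l3
```

```text
7.0167 [ 0.4464 -0.2042  0.105 ] [-0.1974  1.12    0.0208]
```

View pics/l3.png

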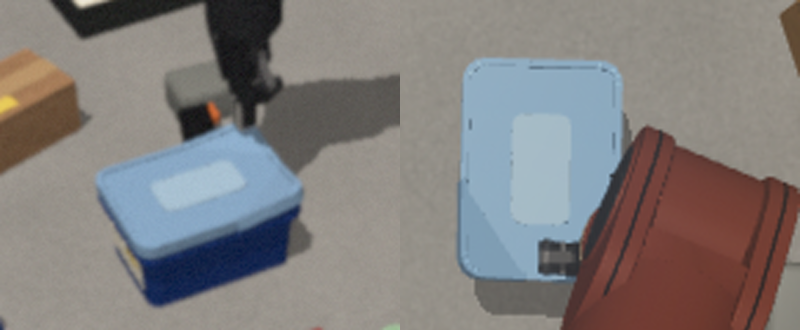

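Emit:
servo_tool([
  [[0.001, 0, 0], [0, 0, 0], -1],
  [[0.002, 0, 0], [0, 0, 0], -1],
  [[0.003, 0, 0], [0, 0, 0], -1],
  [[0.004, 0, 0], [0, 0, 0], -1],
  [[0.004, 0, 0], [0, 0, 0], -1],
])

```text
time: 7.43
position: [0.446, -0.2042, 0.1014]
tcp_rot: [0.513, -0.486, 0.513, 0.486]
contact_force: [-0.1, 0.5, 2.7]
gripper_width: 0.0
```

Emit:
servo_tool([
  [[0.001, 0, 0], [0, 0, 0], -1],
  [[0.002, 0, 0], [0, 0, 0], -1],
  [[0.003, 0, 0], [0, 0, 0], -1],
  [[0.003, 0, 0], [0, 0, 0], -1],
])

```text
time: 7.77
position: [0.4458, -0.2039, 0.098]
tcp_rot: [0.513, -0.486, 0.513, 0.486]
contact_force: [-1.3, -0.4, -0.2]
gripper_width: -0.0003
```

Emit:
servo_tool([
  [[0.001, 0, 0], [0, 0, 0], -1],
  [[0.002, 0, 0], [0, 0, 0], -1],
  [[0.003, 0, 0], [0, 0, 0], -1],
  [[0.003, 0, 0], [0, 0, 0], -1],
])

```text
time: 8.1
position: [0.4457, -0.2038, 0.095]
tcp_rot: [0.513, -0.486, 0.513, 0.487]
contact_force: [0.2, -0.4, 0.2]
gripper_width: -0.0003
```

Emit:
servo_tool([
  [[-0.014, 0, 0], [0, 0, 0], -1],
  [[-0.024, 0, 0], [0, 0, 0], -1],
  [[-0.026, 0, 0.02], [0, 0, 0], -1],
  [[-0.026, 0, 0.05], [0, 0, 0], -1],
  [[-0.026, 0, 0.08], [0, 0, 0], -1],
  [[-0.026, 0, 0.1], [0, 0, 0], -1],
  [[-0.026, 0, 0.106], [0, 0, 0], -1],
  [[-0.022, 0, 0.106], [0, 0, 0], -1],
  [[-0.016, 0, 0.106], [0, 0, 0], -1],
  [[-0.012, 0, 0.106], [0, 0, 0], -1],
  [[-0.01, 0, 0.106], [0, 0, 0], -1],
  [[-0.01, 0, 0.106], [0, 0, 0], -1],
])

```text
time: 9.1
position: [0.451, -0.0993, 0.1046]
tcp_rot: [0.513, -0.486, 0.514, 0.486]
contact_force: [0.3, -0.5, 0.2]
gripper_width: -0.0004
```

```bash
python3 look.py l4
```

```text
9.2 [ 0.4515 -0.0989  0.1052] [-0.1801  0.8587  0.5692]
```

View pics/l4.png

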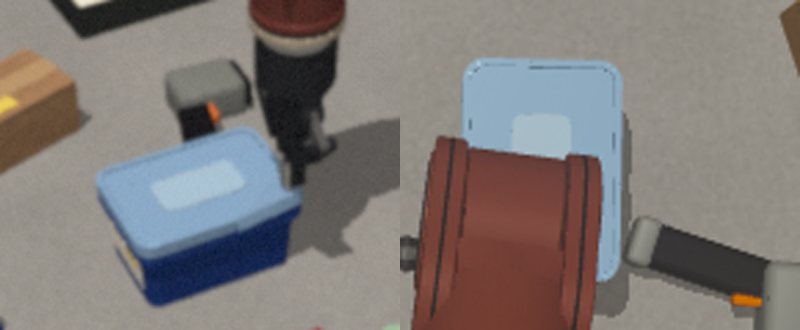

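Emit:
servo_tool([
  [[0.001, 0, 0], [0, 0, 0], -1],
  [[0.002, 0, 0], [0, 0, 0], -1],
  [[0.003, 0, 0], [0, 0, 0], -1],
  [[0.004, 0, 0], [0, 0, 0], -1],
  [[0.004, 0, 0], [0, 0, 0], -1],
])

```text
time: 9.62
position: [0.4517, -0.0981, 0.1014]
tcp_rot: [0.513, -0.486, 0.513, 0.486]
contact_force: [-0.7, -0.0, 2.7]
gripper_width: 0.0002
```

Emit:
servo_tool([
  [[0.001, 0, 0], [0, 0, 0], -1],
  [[0.002, 0, 0], [0, 0, 0], -1],
  [[0.003, 0, 0], [0, 0, 0], -1],
  [[0.003, 0, 0], [0, 0, 0], -1],
])

```text
time: 9.95
position: [0.4515, -0.0982, 0.098]
tcp_rot: [0.513, -0.486, 0.513, 0.486]
contact_force: [-0.8, 0.2, 0.5]
gripper_width: 0.0002
```

Emit:
servo_tool([
  [[0.001, 0, 0], [0, 0, 0], -1],
  [[0.002, 0, 0], [0, 0, 0], -1],
  [[0.003, 0, 0], [0, 0, 0], -1],
  [[0.003, 0, 0], [0, 0, 0], -1],
])

```text
time: 10.28
position: [0.4515, -0.0983, 0.095]
tcp_rot: [0.513, -0.486, 0.513, 0.486]
contact_force: [0.3, 0.2, -1.0]
gripper_width: 0.0002
```

Emit:
servo_tool([
  [[-0.03, 0, 0], [0, 0, 0], -1],
  [[-0.07, 0, 0], [0, 0, 0], -1],
  [[-0.11, 0, 0], [0, 0, 0], -1],
  [[-0.15, 0, 0], [0, 0, 0], -1],
  [[-0.16, -0.01, 0.035], [0, 0, 0], -1],
  [[-0.16, -0.02, 0.075], [0, 0, 0], -1],
  [[-0.16, -0.03, 0.115], [0, 0, 0], -1],
  [[-0.16, -0.04, 0.155], [0, 0, 0], -1],
  [[-0.16, -0.04, 0.195], [0, 0, 0], -1],
  [[-0.16, -0.04, 0.235], [0, 0, 0], -1],
  [[-0.16, -0.04, 0.265], [0, 0, 0], -1],
  [[-0.16, -0.04, 0.28], [0, 0, 0], -1],
])

```text
time: 11.28
position: [0.5059, 0.1841, 0.2548]
tcp_rot: [0.512, -0.487, 0.512, 0.488]
contact_force: [-0.0, -0.3, 0.3]
gripper_width: -0.0001
```

```bash
python3 look.py l5; python3 - <<'E'
from cell import ctrl
from h import *
a=cv2.imread("pics/top0.png"); c=ctrl.capture("top"); b=c["image"][:,:,::-1]; cv2.imwrite("pics/top9.png",b)
im=c["image"].astype(int); r,g,bb=im[...,0],im[...,1],im[...,2]
m=((bb-r>30)&(bb>125)|((bb-r>10)&(bb>150))).astype(np.uint8)
k=np.zeros_like(m);k[170:290,330:430]=1;m*=k
m=cv2.morphologyEx(m,cv2.MORPH_CLOSE,np.ones((5,5)))
ct=max(cv2.findContours(m,0,1)[0],key=cv2.contourArea)[:,0,:]
print(cv2.minAreaRect((ray(c,ct,.092)[:,:2]*1000).astype(np.float32)))
E
```

```text
11.3833 [0.5061 0.1823 0.2547] [ 0.3052 -0.6621  0.088 ]
((526.5457763671875, -155.61163330078125), (131.11224365234375, 181.33358764648438), 87.1005859375)
```

View pics/l5.png

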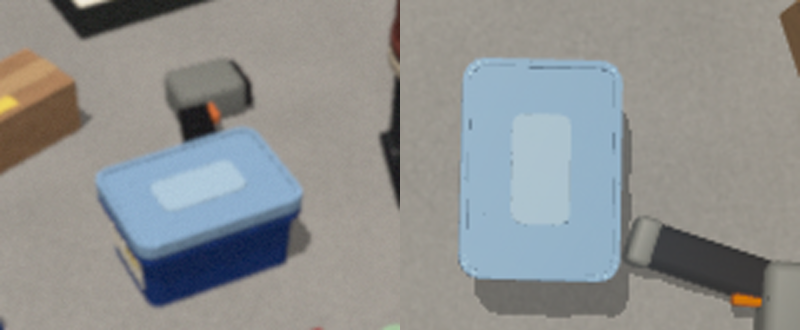

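View pics/top9.png

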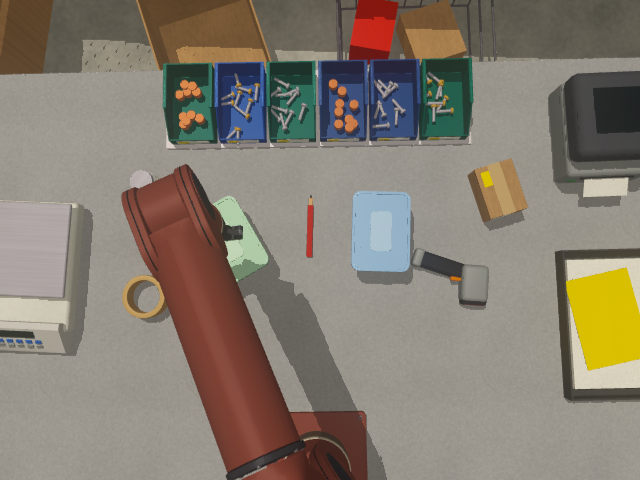

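The lid is uniformly shaded with no fold lines left. The tub is in place at (352–410, 192–271), and the arm is clear of everything.

```bash
python3 -c "
from cell import ctrl
print(ctrl.finish_job())"
```

```text
the job is handed in; nothing more can be done
None
```

All four corners of the blue tub's lid are pressed shut, and I handed the job in at about 11.5 s of the 48 s allowed.

- **Pressing:** I pressed each corner at its spot with the shut fingertips, in 1 mm steps. At every corner the force rose to about 2.5–3 N and fell to zero around 97–98 mm height. It stayed near zero down to about 95 mm, which means the corner had snapped shut. I pressed all four without first working out which ones were already shut.
- **Last pictures:** The lid looks flat, with even shading and no fold lines.
- **Position:** The tub measures within 1 mm and 0.3° of where it started, which is within measuring error. The other things on the bench look unmoved. The arm hid most of the jar and part of the green tub in the last overhead view, but it never went near the jar and passed well above the green tub.

No check failed or disagreed. The only outlier was an early outline measurement from the side camera, which came out too large because it took in the side of the lid. I used the overhead one instead, which matched the given sizes.

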